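# Square up the spectacle cases with the straightedge and hang it on the bin

## Task

Use the metal straightedge (it has a black grip for this) to push the four spectacle cases until all their near ends stand squarely in a straight line on the yellow line; robot arm and gripper must not touch the cases. Then lay the straightedge down on its edge on the table, well clear of the line, let go of it, take it again (the plain end beside its hook is made for this) and hang it upright by the hook over the rim of the white bin, bar outside, so that it stays there. Leave the row straight and all the other things where they are.

Things in the scene. Friction and masses are not known exactly. Their poses are not given: they have to be found in the camera images.
- line: Yellow line printed on the green table top, 240 mm long and 5 mm wide, with a short tick at each end pointing away from the robot. No height. Origin: middle of the line; x: level, square to the line, away from the robot (the push direction); y: along the line.
- case1: Red slim hard spectacle case, a closed box 140 mm long (x) by 36 wide (y) by 24 high, 60 to 130 g, slides on the table. Origin: centre of its underside. Its near end (the end towards the robot) is flat and lies at x = -70 mm; x points away from the robot, roughly as the line's x.
- case1_end (a point): Middle of the lower edge of the near end of the red case; this end belongs on the yellow line. At the start it lies 15 to 65 mm short of the line (towards the robot). The cases lie side by side about 48 mm apart.
- case2: Blue slim hard spectacle case, a closed box 140 mm long (x) by 36 wide (y) by 24 high, 60 to 130 g, slides on the table. Origin: centre of its underside. Its near end (the end towards the robot) is flat and lies at x = -70 mm; x points away from the robot, roughly as the line's x.
- case2_end (a point): Middle of the lower edge of the near end of the blue case; this end belongs on the yellow line. At the start it lies 15 to 65 mm short of the line (towards the robot). The cases lie side by side about 48 mm apart.
- case3: Black slim hard spectacle case, a closed box 140 mm long (x) by 36 wide (y) by 24 high, 60 to 130 g, slides on the table. Origin: centre of its underside. Its near end (the end towards the robot) is flat and lies at x = -70 mm; x points away from the robot, roughly as the line's x.
- case3_end (a point): Middle of the lower edge of the near end of the black case; this end belongs on the yellow line. At the start it lies 15 to 65 mm short of the line (towards the robot). The cases lie side by side about 48 mm apart.
- case4: Orange slim hard spectacle case, a closed box 140 mm long (x) by 36 wide (y) by 24 high, 60 to 130 g, slides on the table. Origin: centre of its underside. Its near end (the end towards the robot) is flat and lies at x = -70 mm; x points away from the robot, roughly as the line's x.
- case4_end (a point): Middle of the lower edge of the near end of the orange case; this end belongs on the yellow line. At the start it lies 15 to 65 mm short of the line (towards the robot). The cases lie side by side about 48 mm apart.
- ruler: Metal straightedge, 0.2 kg, standing on its edge on the table: a straight bar 12 mm thick (x) by 200 long (y) by 30 high (z). Origin: centre of its underside. The flat pushing face is at x = +6 mm; a black grip stands on its top middle, a hook sticks out behind (-x) near its +y end. Hung up, its y axis points up, the bar is outside the bin wall and the hook's lip inside.
- ruler_grip (a point): Middle of the black rubber grip, at (0, 0, 48) mm in the ruler's frame. The grip is 12 mm thick (x), 50 long (y) and stands from z = 30 to 66 mm, so that fingers holding it high stay above the 24 mm tall cases.
- hook_saddle (a point): Middle of the hook's gap, on the face of the arm that rests on the bin rim: (-18.5, 44, 12) mm in the ruler's frame. The dark steel arm is 6 mm thick (y = 44 to 50 mm), z = 0 to 24 mm, and reaches from the bar back to x = -36 mm. The gap between bar and lip is 25 mm wide (x = -31 to -6 mm).
- hook_tip (a point): Free end of the hook's lip, (-33.5, 16, 12) mm in the ruler's frame. The lip is 5 mm thick (x = -36 to -31 mm), z = 0 to 24 mm, and runs from the arm towards the -y end as far as y = 16 mm, 28 mm below the saddle when hung.
- ruler_end (a point): Centre of the ruler's end face beside the hook, at (0, 100, 15) mm in the ruler's frame. The plain bar from y = 50 to 100 mm, between hook and end, 12 mm thick and 30 high, is the place to hold it for hanging.
- bin: Tall white open stock bin, fixed to the table at the robot's left: 140 mm (x) by 200 mm (y) outside, 170 mm high, straight walls 6 mm thick, low stock inside (well below the hook). Origin: centre of its underside.
- bin_rim (a point): Centre of the bin's mouth at rim height, 170 mm above the table.
- cleaner: Bystander, leave alone: white cleaner bottle with blue cap, 48 mm across, 120 mm tall. Origin: centre of its underside.
- felt_wheel: Bystander, leave alone: brown felt polishing wheel lying flat, 64 mm across, 26 mm tall. Origin: centre of its underside.
- polish_bar: Bystander, leave alone: blue polishing compound bar with paper band, 50 x 100 x 30 mm. Origin: centre of its underside.
- screwdriver: Bystander, leave alone: screwdriver with yellow handle lying on the table, about 200 mm long.
- cup: Bystander, leave alone: white ceramic cup, 76 mm across, 90 mm tall. Origin: centre of its underside.
- spectacles: Bystander, leave alone: black spectacle frame, 125 mm wide, temples folded out to the back, 42 mm high. Origin: centre of its underside.
Not all that is in view belongs to the job. There is more than one size of the ruler; the job needs the smaller.

How it is judged:
By the outcome, as a careful person would: the job done as asked, in the order asked, and still so for the second after the job is handed in, with the robot touching nothing.
It also fails if it takes over 72 s, if anything falls off the work surface, if the arm or the gripper's body presses on something with over 40 N, if the wrist force passes 120 N, or if a joint passes its speed limit or range.

## Robot

A 6-joint arm with a two-finger parallel gripper is mounted at the origin on the work surface. World frame = base frame: x ahead of the robot, y to its left, z up, the work surface at z = 0. Lengths are in mm, angles in rad, forces in N, time in s.
With the tool pointing down it reaches from about 275 to 1000 mm from the base axis. Payload 8.4 kg.
Tool frame: the origin (TCP) lies between the finger pads; the fingertips stand r.tips_ahead ahead of it and the grasp point (between the pads) lies 6 mm ahead of it (r.tips_ahead is the distance from the TCP to the fingertips, in mm); z points along the fingers, y is the line along which they close (so a half turn about z gives the same grasp; the last joint's range is limited). The gripper opens to 85 mm and grips with 20 to 120 N. Pads are 22 mm wide; open, the fingers measure 114 mm over their backs; the gripper's body (76 mm by 85 mm) begins 54 mm behind the grasp point. The pads swing forward as they close: fully open they stand 13 mm farther back than shut.
Start: joints at [1.143, 0.353, 1.633, -0, 1.155, -0.002], TCP at [258.155, 569.196, 256.281] pointing down, gripper open.
Joint ranges: [-2.63, 2.63], [-0.92, 2.1], [0.06, 2.66], [-1.3, 4.44], [0, 2.69], [-3.02, 3.02]. Speed limits (rad/s): [2.22, 2.22, 2.79, 3.14, 3.14, 3.14].

## Interface

Orientations are given as [roll, pitch, yaw] about the fixed x, y, z axes, in that order (R = Rz(yaw) Ry(pitch) Rx(roll)).
In Python, from rig import r gives the robot as it stands.
- The arm moves only by the tool carry_out, never from a script. Its arguments are lists of equal length, an entry for each row: "delta_pos": the shift along the tool's x, y, z in m, a list of three; "rot": the turn, a rotation vector about the tool's x, y, z in degrees, a list of three. A call has 1 to 8 rows; each row is the pose to reach, as a shift and turn from the pose commanded when the call began, along the tool's axes at that moment; what a row does not reach only later rows make up. A row lasts 1/8 s, in which the tool goes at most 62.5 mm and 10.7 degrees, less where a joint would pass 70% of its speed; a pose out of reach is approached as far as the arm can. A call with a gripper value outside its range is refused whole. "claw" is the finger opening in m, from 0 to 0.0854, set as the call begins (left out, the last holds). The fingers move at their own pace and stop on an object; "grip_force" is the grip in N (left out, the last holds). Time passes only in rows, so rows that repeat a pose let the fingers close. It gives the time, the measured TCP pose, the force, the opening and the grip force at its end, in the units of the state.
- r.sense(): the state, without advancing time (a new reading comes with each control period).
- r.grab_frame(name): name is "side" or "top" or "wrist"; returns the picture (384x512x3 uint8, blue, green, red); there is no depth.
- r.camera_info(name): a dict with "fx", "fy", "cx", "cy" (pixels), "distortion" ([k1, k2, p1, p2, k3] as OpenCV has them; the pictures are not rectified), "pose" (4x4, takes a point from camera to world coordinates); the wrist camera has in their place "hand_eye" (4x4, takes a point from camera to tool coordinates, whose origin is the TCP and whose axes are the flange's). Camera axes: x right, y down, z forward; pixel columns grow to the right and rows downward; lengths in mm; the calibration is good to about 2 mm. A picture is of the moment at which its call begins: read the wrist's pose just before it. camera_info takes no time and is no camera call.
- r.sign_off(): hands the job in; it is judged then, once.
Trained networks look in the newest picture that a camera, given by its name, has taken for a name from the list of things; names that differ only in an ending like _2 or _b are one class to them, and where a whole thing is asked for, a point or a joint stands for the part that bears it (a point fixed in the world has none). Each returns a list of dicts, best first, with "p" (0 to 1); they miss things now and then, are a little off and sometimes report something else, mostly with a low value. They report only what shows in the picture. A call takes as long as a camera call. They do not tell look-alikes from the thing itself.
- r.recognise(thing, camera): "box" ([left, top, right, bottom] in pixels, round what is visible of it).
- r.cut_out(thing, camera): "mask" (384x512 bool, what is visible of it) and "box" ([left, top, right, bottom] in pixels, round what is visible of it).
The state is a dict: "clock": time; "qpos": joint angles; "qvel": joint speeds; "joint_efforts": joint torques, N m; "eef_pos": TCP position; "tcp_rot": TCP orientation; "contact_force": force on the tool from outside, world axes, zero at the start; "wrist_torque": the same for the moment, N m; "opening": opening from 0.0 (shut) to 1.0 (fully open); "grasp_force": force on a finger pad.
Only numpy, scipy, OpenCV 4.12 (cv2) and the standard library are available. Lean on these libraries where they do the work, as an engineer would, in place of code of your own. Each camera call takes 0.05 s, during which the arm holds its last target. There are 200 camera calls.

## Working session

There is one attempt and no reset: what is moved stays moved. The work goes in short steps, Python scripts to look and compute and a tool call to move; the robot and the scene stay as the last step left them, time stands still between calls to the robot, and variables do not carry over. Pictures are saved under pics/ and viewed, at most 10 in all, crops included, and the job is handed in when it is done.

Besides the shell and the picture viewer there is one more tool, called after "Request:" by a JSON object that holds its "api" and its "payload", one argument or row to a line. carry_out: Moves the arm, as the interface text tells. Its arguments: {"type":"object","properties":{"delta_pos":{"type":"array","items":{"type":"array","items":{"type":"number"}}},"rot":{"type":"array","items":{"type":"array","items":{"type":"number"}}},"claw":{"type":"number"},"grip_force":{"type":"number"}},"required":["delta_pos","rot"]}

```bash
ls; mkdir -p pics; python3 - <<'E'
from rig import r
import cv2, numpy as np
s=r.sense(); print({k:np.round(v,3).tolist() for k,v in s.items()}, r.tips_ahead)
a=r.grab_frame("top"); b=r.grab_frame("side")
cv2.imwrite("pics/top.png",cv2.resize(a,(800,600))); cv2.imwrite("pics/side.png",cv2.resize(b,(800,600)))
for c in("top","side","wrist"): print(c,{k:np.round(v,3).tolist() for k,v in r.camera_info(c).items()})
for n in["ruler","ruler_grip","case1","case2","case3","case4","bin","line"]:
  for c in("top","side"):
    print(n,c,[(d["p"],np.round(d["box"]).tolist()) for d in r.recognise(n,c)][:3])
E
```

```text
pics
{'clock': 0.0, 'qpos': [1.143, 0.354, 1.634, 0.0, 1.155, -0.002], 'qvel': [0.001, 0.001, 0.003, -0.001, -0.0, -0.0], 'joint_efforts': [0.003, -60.525, -34.208, 0.0, 0.009, 0.0], 'eef_pos': [257.953, 568.786, 255.545], 'tcp_rot': [-3.14, -0.0, 2.716], 'contact_force': [0.821, -0.25, -0.243], 'wrist_torque': [0.005, 0.045, 0.043], 'grasp_force': 0.0, 'opening': 0.999} 25.0
top {'fx': 357.102, 'fy': 357.102, 'cx': 256.766, 'cy': 193.813, 'distortion': [-0.03, 0.0, 0.0, 0.0, 0.0], 'pose': [[0.008, -0.983, 0.186, 351.242], [-1.0, -0.007, 0.008, -115.419], [-0.007, -0.186, -0.983, 1101.593], [0.0, 0.0, 0.0, 1.0]]}
side {'fx': 386.076, 'fy': 386.076, 'cx': 255.842, 'cy': 188.764, 'distortion': [-0.115, 0.0, 0.0, 0.0, 0.0], 'pose': [[0.969, -0.192, 0.155, 399.544], [-0.247, -0.727, 0.64, -765.7], [-0.01, -0.659, -0.752, 904.807], [0.0, 0.0, 0.0, 1.0]]}
wrist {'fx': 292.588, 'fy': 292.588, 'cx': 259.745, 'cy': 191.61, 'distortion': [-0.049, 0.0, 0.0, 0.0, 0.0], 'hand_eye': [[-0.001, -0.947, -0.322, 83.437], [1.0, -0.001, 0.0, -0.818], [-0.0, -0.322, 0.947, -117.398], [0.0, 0.0, 0.0, 1.0]
[... 887 characters left out ...]
156.0, 220.0, 203.0]), (0.65, [238.0, 159.0, 255.0, 205.0])]
case3 side [(0.91, [244.0, 195.0, 289.0, 215.0]), (0.8, [238.0, 171.0, 286.0, 191.0]), (0.79, [244.0, 177.0, 286.0, 201.0])]
case4 top [(0.96, [226.0, 156.0, 241.0, 200.0]), (0.87, [209.0, 156.0, 220.0, 203.0]), (0.65, [238.0, 159.0, 255.0, 205.0])]
case4 side [(0.91, [244.0, 195.0, 289.0, 215.0]), (0.8, [238.0, 171.0, 286.0, 191.0]), (0.79, [244.0, 177.0, 286.0, 201.0])]
bin top [(0.66, [60.0, 146.0, 152.0, 206.0])]
bin side [(0.9, [212.0, 67.0, 262.0, 149.0]), (0.44, [250.0, 238.0, 294.0, 308.0])]
line top [(0.73, [192.0, 160.0, 208.0, 200.0])]
line side [(0.48, [236.0, 164.0, 263.0, 222.0]), (0.32, [250.0, 238.0, 293.0, 306.0])]
```

View pics/top.png

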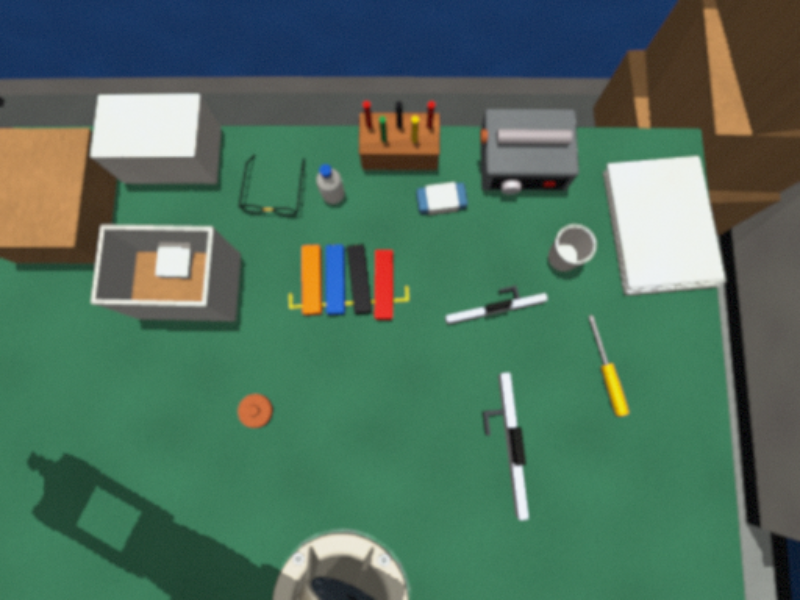

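```bash
cat > h.py <<'E'
from rig import r
import cv2, numpy as np
from scipy.spatial.transform import Rotation as Ro
def K(i): return np.array([[i['fx'],0,i['cx']],[0,i['fy'],i['cy']],[0,0,1.]]),np.array(i['distortion'],float)
def campose(c,s=None):
    i=r.camera_info(c)
    if c!='wrist': return np.array(i['pose'],float)
    T=np.eye(4);T[:3,:3]=Ro.from_euler('xyz',s['tcp_rot']).as_matrix();T[:3,3]=s['eef_pos']
    return T@np.array(i['hand_eye'],float)
def px2w(c,uv,z,s=None,P=None):
    "pixels -> world points on plane z"
    k,d=K(r.camera_info(c)); P=campose(c,s) if P is None else P
    n=cv2.undistortPoints(np.array(uv,float).reshape(-1,1,2),k,d)[:,0]
    ray=np.c_[n,np.ones(len(n))]@P[:3,:3].T
    return P[:3,3]+ray*((z-P[2,3])/ray[:,2])[:,None]
def w2px(c,X,s=None,P=None):
    k,d=K(r.camera_info(c)); P=campose(c,s) if P is None else P
    W=np.linalg.inv(P)
    return cv2.projectPoints(np.array(X,float).reshape(-1,3),cv2.Rodrigues(W[:3,:3])[0],W[:3,3],k,d)[0][:,0]
def rectify(img,c,x,y,z,s=None,sc=2.):
    "orthophoto of plane z, x=(x0,x1) y=(y0,y1); up=+x, left=+y"
    P=campose(c,s)
    xs=np.arange(x[1],x[0],-1/sc); ys=np.arange(y[1],y[0],-1/sc)
    X,Y=np.meshgrid(xs,ys,indexing='ij'); p=w2px(c,np.stack([X,Y,np.full_like(X,z)],-1),s,P).reshape(*X.shape,2).astype(np.float32)
    return cv2.remap(img,p[...,0],p[...,1],cv2.INTER_CUBIC)
def toTool(v,s=None):
    s=s or r.sense(); return Ro.from_euler('xyz',s['tcp_rot']).as_matrix().T@np.array(v,float)
E
python3 - <<'E'
from h import *
a=r.grab_frame("top")
cv2.imwrite("pics/r0.png",rectify(a,"top",(240,640),(-260,220),0,None,1.6))
E
```

```text
(no output)
```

View pics/r0.png

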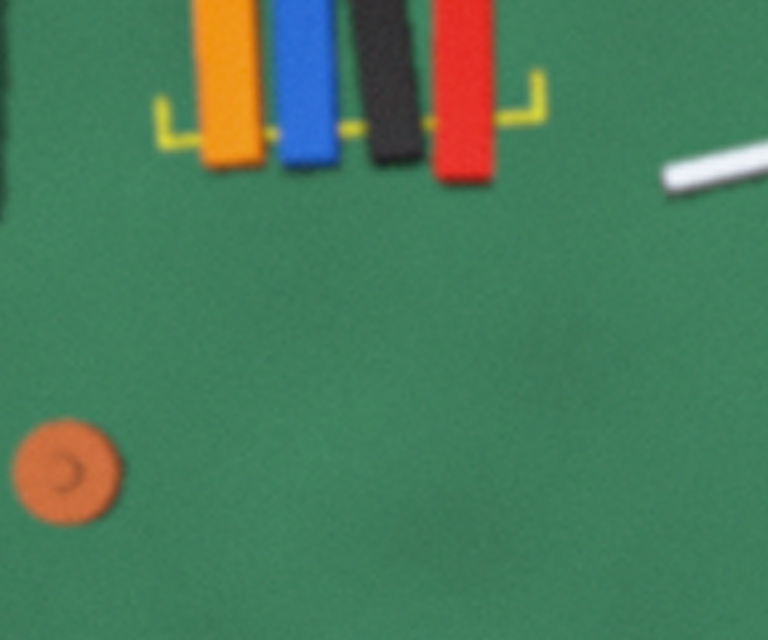

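The top picture (800×600) shows:
- **Cases:** orange to red at x 312–385, with the yellow line at y≈300 (x 289–408).
- **Bin:** the open one is at (155,265). The box at (150,140) is closed.
- **Straightedges:** one spans (447,320)–(547,297), the other (505,375)–(522,518). The rectified line measures 240 mm as it should, and at that scale they are about 200 mm and 290 mm long. The first is therefore the job's ruler, with its hook at (513,292) on the far side. It has to be turned about 170° before pushing.

I'll confirm this in a crop.

```bash
python3 - <<'E'
from h import *
a=r.grab_frame("top")
q=rectify(a,"top",(440,640),(-380,-110),30,None,2.8)
cv2.imwrite("pics/r1.png",q)
s=1/1.5625
print("rulers",px2w("top",np.array([[447,320],[547,297]])*s,30).round(0), px2w("top",np.array([[505,374],[523,519]])*s,30).round(0))
print("bin rim",px2w("top",np.array([[98,227],[213,228],[208,303],[93,303]])*s,170).round(0))
print("line",px2w("top",np.array([[290,305],[409,299]])*s,0).round(0))
E
```

```text
rulers [[ 520. -196.   30.]
 [ 567. -392.   30.]] [[ 417. -306.   30.]
 [ 153. -332.   30.]]
bin rim [[660. 430. 170.]
 [659. 224. 170.]
 [525. 223. 170.]
 [523. 423. 170.]]
line [[ 554.  118.    0.]
 [ 567. -122.    0.]]
```

View pics/r1.png

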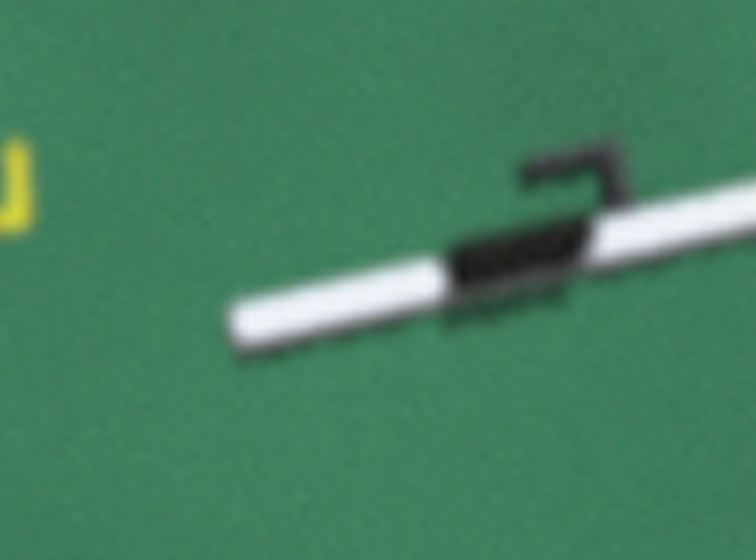

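The crop shows the smaller straightedge: white bar, black grip at about (520,255), hook at (575,165) on the far side towards its right end. It measures 201 mm, so it is the one meant. I'll move over it.

Request:
{"api": "carry_out", "payload": {
  "delta_pos": [
    [-0.205,-0.223,0],
    [-0.205,-0.223,0],
    [-0.205,-0.223,0],
    [-0.205,-0.223,0],
    [-0.205,-0.223,0],
    [-0.205,-0.223,0],
    [-0.205,-0.223,0],
    [-0.205,-0.223,0]
  ],
  "rot": [
    [0,0,10],
    [0,0,20],
    [0,0,30],
    [0,0,40],
    [0,0,50],
    [0,0,60],
    [0,0,70],
    [0,0,80]
  ]
}}

```text
clock: 2.0
eef_pos: [352.9, 281.2, 256.5]
tcp_rot: [3.141, -0.0, 1.313]
contact_force: [0.2, -0.5, -1.0]
opening: 0.996
grasp_force: 0.0
```

Request:
{"api": "carry_out", "payload": {
  "delta_pos": [
    [-0.257,0.164,0],
    [-0.257,0.164,0],
    [-0.257,0.164,0],
    [-0.257,0.164,0],
    [-0.257,0.164,0],
    [-0.257,0.164,0],
    [-0.257,0.164,0],
    [-0.257,0.164,0]
  ],
  "rot": [
    [0,0,10],
    [0,0,20],
    [0,0,30],
    [0,0,40],
    [0,0,50],
    [0,0,60],
    [0,0,70],
    [0,0,80]
  ]
}}

```text
clock: 3.0
eef_pos: [447.8, -8.6, 256.4]
tcp_rot: [-3.142, -0.0, -0.083]
contact_force: [0.1, 0.0, 0.0]
opening: 1.001
grasp_force: 0.0
```

Request:
{"api": "carry_out", "payload": {
  "delta_pos": [
    [0.117,0.278,0.03],
    [0.117,0.278,0.03],
    [0.117,0.278,0.03],
    [0.117,0.278,0.03],
    [0.117,0.278,0.03],
    [0.117,0.278,0.03],
    [0.117,0.278,0.03],
    [0.117,0.278,0.03]
  ],
  "rot": [
    [0,0,10],
    [0,0,20],
    [0,0,30],
    [0,0,40],
    [0,0,50],
    [0,0,60],
    [0,0,70],
    [0,0,72]
  ]
}}

```text
clock: 4.0
eef_pos: [543.0, -294.6, 226.1]
tcp_rot: [3.141, 0.0, -1.334]
contact_force: [-0.2, 0.7, -0.2]
opening: 0.999
grasp_force: 0.0
```

```bash
python3 - <<'E'
from h import *
s=r.sense(); w=r.grab_frame("wrist"); print(s['eef_pos'],s['tcp_rot'])
cv2.imwrite("pics/w1.png",w)
for n in["ruler","ruler_grip"]:
  for d in r.cut_out(n,"wrist"):
    m=d["mask"].astype(np.uint8); print(n,d["p"],d["box"],m.sum())
g=cv2.cvtColor(w,cv2.COLOR_BGR2HSV)
m=((g[...,1]<40)&(g[...,2]>170)).astype(np.uint8)
n,l,st,c=cv2.connectedComponentsWithStats(m)
for i in range(1,n):
  if st[i,4]>300:
    p=np.argwhere(l==i)[:,::-1]; b=cv2.boxPoints(cv2.minAreaRect(p.astype(np.float32)))
    print(st[i],px2w("wrist",b,30,s).round(1).tolist())
E
```

```text
[ 542.95465179 -294.55554917  226.12356806] [ 3.14138836e+00  2.03852358e-04 -1.33418216e+00]
ruler 0.96 [224.4, 73.8, 260.7, 255.3] 2347
ruler 0.67 [357.1, 174.0, 512.0, 237.6] 4887
ruler 0.44 [162.3, 292.6, 236.8, 331.1] 2103
ruler_grip 0.91 [223.0, 73.6, 265.4, 252.8] 2378
ruler_grip 0.77 [363.2, 172.4, 509.6, 233.1] 4649
ruler_grip 0.38 [162.4, 291.1, 237.2, 330.0] 2105
[ 109    0   92   37 1430] [[721.6, -426.1, 30.0], [636.1, -444.6, 30.0], [630.4, -413.7, 30.0], [718.3, -394.3, 30.0]]
[  8  75  17  33 368] [[822.7, -302.4, 30.0], [821.2, -335.9, 30.0], [803.9, -338.9, 30.0], [804.9, -305.6, 30.0]]
[249  75  13  75 966] [[576.0, -389.6, 30.0], [564.3, -392.4, 30.0], [546.6, -319.4, 30.0], [559.2, -316.4, 30.0]]
[369 184  67  23 873] [[413.4, -293.7, 30.0], [417.5, -311.0, 30.0], [337.9, -319.3, 30.0], [332.4, -301.7, 30.0]]
[  23  186   49   52 1986] [[806.6, -214.0, 30.0], [756.9, -232.4, 30.0], [746.9, -161.3, 30.0], [799.9, -140.2, 30.0]]
[249 205  12  48 551] [[544.8, -253.2, 30.0], [532.5, -256.1, 30.0], [518.1, -196.2, 30.0], [531.2, -193.1, 30.0]]
```

View pics/w1.png

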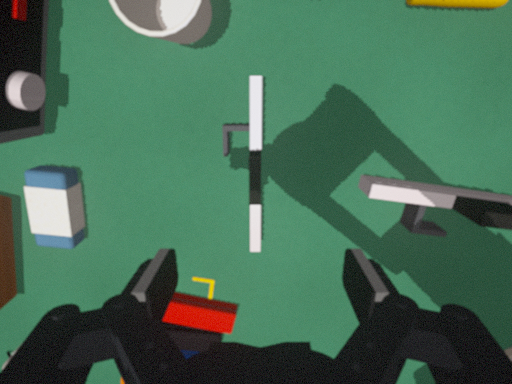

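The wrist picture shows the ruler at x≈255, y 75–252, with its grip at y 150–205 and hook at (235,140). The larger one is at right (435,195). The measured ends are 201.6 mm apart. Next I descend and grasp.

Request:
{"api": "carry_out", "payload": {
  "delta_pos": [
    [-0.0007,-0.0047,0.06],
    [-0.0007,-0.0047,0.115],
    [-0.0007,-0.0047,0.15],
    [-0.0007,-0.0047,0.166],
    [-0.0007,-0.0047,0.166],
    [-0.0007,-0.0047,0.166]
  ],
  "rot": [
    [0,0,0.5],
    [0,0,0.5],
    [0,0,0.5],
    [0,0,0.5],
    [0,0,0.5],
    [0,0,0.5]
  ]
}}

```text
clock: 4.9
eef_pos: [548.5, -293.1, 61.9]
tcp_rot: [-3.14, -0.002, -1.342]
contact_force: [-0.6, -0.3, 0.8]
opening: 1.003
grasp_force: 0.0
```

Request:
{"api": "carry_out", "payload": {
  "delta_pos": [
    [0,0,0],
    [0,0,0],
    [0,0,0],
    [0,0,0],
    [0,0,0],
    [0,0,0],
    [0,0,0],
    [0,0,0]
  ],
  "rot": [
    [0,0,0],
    [0,0,0],
    [0,0,0],
    [0,0,0],
    [0,0,0],
    [0,0,0],
    [0,0,0],
    [0,0,0]
  ],
  "claw": 0.0,
  "grip_force": 80
}}

```text
clock: 5.9
eef_pos: [547.7, -292.7, 60.6]
tcp_rot: [-3.141, -0.0, -1.342]
contact_force: [0.9, 0.6, 5.0]
opening: 0.129
grasp_force: 78.8
```

Held. Now I lift, then carry it in front of the row while turning it round.

Request:
{"api": "carry_out", "payload": {
  "delta_pos": [
    [0,0,-0.06],
    [0,0,-0.11],
    [-0.053,0.013,-0.11],
    [-0.106,0.026,-0.11],
    [-0.159,0.039,-0.11],
    [-0.212,0.052,-0.11],
    [-0.266,0.065,-0.11],
    [-0.319,0.078,-0.11]
  ],
  "rot": [
    [0,0,0],
    [0,0,0],
    [0,0,-10],
    [0,0,-20],
    [0,0,-30],
    [0,0,-40],
    [0,0,-50],
    [0,0,-60]
  ]
}}

```text
clock: 6.9
eef_pos: [397.6, 1.6, 169.9]
tcp_rot: [3.141, 0.001, -0.29]
contact_force: [0.8, 1.2, -2.0]
opening: 0.126
grasp_force: 78.5
```

Request:
{"api": "carry_out", "payload": {
  "delta_pos": [
    [0,0,0],
    [0,0,0],
    [0,0,0],
    [0,0,0],
    [0,0,0],
    [0,0,0],
    [0,0,0],
    [0,0,0]
  ],
  "rot": [
    [0,0,-10],
    [0,0,-20],
    [0,0,-30],
    [0,0,-40],
    [0,0,-50],
    [0,0,-60],
    [0,0,-70],
    [0,0,-80]
  ]
}}

```text
clock: 7.9
eef_pos: [398.5, 0.3, 169.8]
tcp_rot: [-3.141, 0.001, 1.107]
contact_force: [-0.5, -0.2, -2.2]
opening: 0.129
grasp_force: 78.7
```

Request:
{"api": "carry_out", "payload": {
  "delta_pos": [
    [0,0,0],
    [0,0,0],
    [0,0,0],
    [0,0,0],
    [0,0,0]
  ],
  "rot": [
    [0,0,-10],
    [0,0,-20],
    [0,0,-30],
    [0,0,-31],
    [0,0,-31]
  ]
}}

```text
clock: 8.52
eef_pos: [398.9, 0.3, 170.1]
tcp_rot: [-3.141, 0.0, 1.639]
contact_force: [-0.2, -0.2, -1.7]
opening: 0.122
grasp_force: 78.7
```

```bash
python3 - <<'E'
from h import *
s=r.sense(); w=r.grab_frame("wrist"); print(s['clock'],s['eef_pos'],s['tcp_rot'],s['qpos'])
a=r.grab_frame("top")
cv2.imwrite("pics/w2.png",np.hstack([cv2.resize(w,(480,360)),rectify(a,"top",(400,640),(-140,140),0,None,1.1)[:360,:310].repeat(1,0) if 0 else cv2.resize(rectify(a,"top",(420,640),(-140,140),0,None,2),(320,360))]))
cv2.imwrite("pics/w2raw.png",w); cv2.imwrite("pics/t2raw.png",a)
E
```

```text
8.525 [3.98865381e+02 3.43153910e-01 1.70078448e+02] [-3.14100613e+00  9.21091343e-07  1.63907435e+00] [-2.86640914e-03  1.17424498e-01  2.17485935e+00 -5.67238702e-05
  8.49893784e-01 -7.11069741e-02]
```

View pics/w2.png

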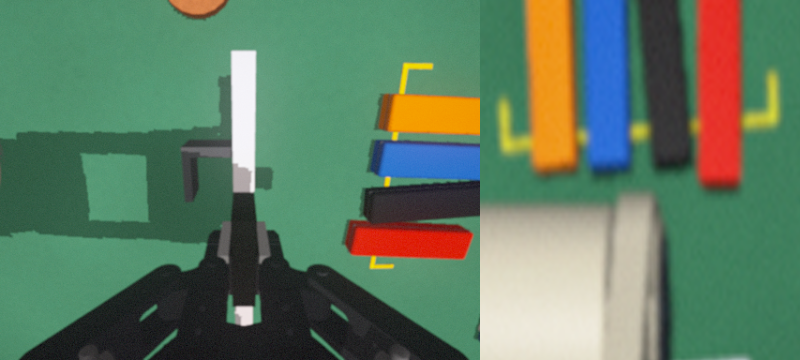

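The wrist picture (left half) shows the held ruler at x≈243 with its hook behind. The yellow line runs from (405,65) to (375,265) and the four case ends are at x≈350–385. Next I fit the line and the ruler face.

```bash
cat >> h.py <<'E'
def fitline(P):
    "robust line x = a + b*y through world points"
    from scipy.optimize import least_squares
    f=least_squares(lambda q:P[:,0]-q[0]-q[1]*P[:,1],[np.median(P[:,0]),0],loss='soft_l1',f_scale=1.)
    return f.x
def yellow(img,c,s=None):
    g=cv2.cvtColor(img,cv2.COLOR_BGR2HSV)
    m=(g[...,0]>22)&(g[...,0]<36)&(g[...,1]>120)&(g[...,2]>120)
    P=px2w(c,np.argwhere(m)[:,::-1],0,s)[:,:2]
    P=P[(P[:,0]>500)&(P[:,0]<620)&(abs(P[:,1])<140)]
    return P
E
python3 - <<'E'
from h import *
s=r.sense(); w=cv2.imread("pics/w2raw.png"); a=cv2.imread("pics/t2raw.png")
for img,c in((w,"wrist"),(a,"top")):
    P=yellow(img,c,s); 
    q=fitline(P)
    for _ in range(4): 
        k=abs(P[:,0]-q[0]-q[1]*P[:,1])<4; q=fitline(P[k])
    print(c,len(P),k.sum(),q.round(4),"yaw",np.degrees(np.arctan(-q[1])).round(2),"y",P[:,1].min().round(1),P[:,1].max().round(1))
# ruler in the wrist picture: bar top, white
g=cv2.cvtColor(w,cv2.COLOR_BGR2HSV)
m=((g[...,1]<60)&(g[...,2]>150)).astype(np.uint8); m[:, :230]=0; m[:,290:]=0; m[215:]=0
p=np.argwhere(m)[:,::-1]
zt=s['eef_pos'][2]-30.3
rows=[]
for v in range(60,200,4):
    u=np.where(m[v])[0]
    if len(u)>10: rows.append((u.min()-.5,u.max()+.5,v))
rows=np.array(rows); 
for i in(0,1):
    X=px2w("wrist",rows[:,[i,2]],zt,s); q=np.polyfit(X[:,1],X[:,0],1); print("edge",q.round(4),"yaw",np.degrees(np.arctan(-q[0])).round(2),"x at tcp y",np.polyval(q,s['eef_pos'][1])-s['eef_pos'][0])
v,u=np.nonzero(m); print("end y",px2w("wrist",[[u[v==v.min()].mean(),v.min()]],zt,s))
# case ends (top edge z=24) by colour in wrist
for n,h0,h1 in(("red",0,6),("orange",8,20),("blue",105,125)):
    k=(g[...,0]>=h0)&(g[...,0]<=h1)&(g[...,1]>150)&(g[...,2]>60); k[:,:340]=0
    P=px2w("wrist",np.argwhere(k)[:,::-1],0,s); P=P[abs(P[:,1])<130]; print(n,len(P),"min x(z=0)",np.percentile(P[:,0],1).round(1),"y",np.percentile(P[:,1],[2,98]).round(1))
E
```

```text
wrist 650 394 [ 5.597135e+02 -7.090000e-02] yaw 4.05 y -122.0 120.3
top 95 54 [ 5.60133e+02 -7.07000e-02] yaw 4.05 y -119.3 120.7
edge [-7.690000e-02  3.921239e+02] yaw 4.4 x at tcp y -6.931523110164335
edge [-6.550000e-02  4.044555e+02] yaw 3.75 x at tcp y 5.403962120566973
end y [[391.16936866 100.22817731 139.88536739]]
red 4416 min x(z=0) 530.0 y [-101.7  -56.9]
orange 4213 min x(z=0) 536.8 y [51.8 89.8]
blue 3916 min x(z=0) 539.5 y [ 2.5 39. ]
```

Line: x = 559.9 − 0.071·y, yaw 4.05°, and the top and wrist cameras agree. The ruler's yaw is also about 4.07°. I lower it in front of the row.

Request:
{"api": "carry_out", "payload": {
  "delta_pos": [
    [-0.0165,0.02,0.05],
    [-0.0165,0.0404,0.09],
    [-0.0165,0.0404,0.108],
    [-0.0165,0.0404,0.108],
    [-0.0165,0.0404,0.108]
  ],
  "rot": [
    [0,0,0],
    [0,0,0],
    [0,0,0],
    [0,0,0],
    [0,0,0]
  ]
}}

```text
clock: 9.25
eef_pos: [440.6, -13.2, 62.3]
tcp_rot: [-3.141, -0.0, 1.641]
contact_force: [-0.2, -0.7, -1.4]
opening: 0.127
grasp_force: 81.8
```

Request:
{"api": "carry_out", "payload": {
  "delta_pos": [
    [0,0.03,0],
    [0,0.06,0],
    [0,0.073,0],
    [0,0.077,0],
    [0,0.08,0],
    [0,0.083,0],
    [0,0.086,0],
    [0,0.089,0]
  ],
  "rot": [
    [0,0,0],
    [0,0,0],
    [0,0,0],
    [0,0,0],
    [0,0,0],
    [0,0,0],
    [0,0,0],
    [0,0,0]
  ]
}}

```text
clock: 10.25
eef_pos: [529.4, -6.8, 62.3]
tcp_rot: [-3.141, -0.0, 1.642]
contact_force: [-1.3, 0.1, -1.1]
opening: 0.128
grasp_force: 81.9
```

Request:
{"api": "carry_out", "payload": {
  "delta_pos": [
    [0,0.003,0],
    [0,0.006,0],
    [0,0.009,0],
    [0,0.012,0],
    [0,0.015,0],
    [0,0.017,0],
    [0,0.018,0],
    [0,0.018,0]
  ],
  "rot": [
    [0,0,0],
    [0,0,0],
    [0,0,0],
    [0,0,0],
    [0,0,0],
    [0,0,0],
    [0,0,0],
    [0,0,0]
  ]
}}

```text
clock: 11.25
eef_pos: [547.5, -5.5, 62.3]
tcp_rot: [3.141, 0.0, 1.642]
contact_force: [-1.2, -0.4, -2.1]
opening: 0.126
grasp_force: 81.7
```

```bash
python3 - <<'E'
from h import *
s=r.sense(); w=r.grab_frame("wrist"); print(s['clock'],s['eef_pos'],s['tcp_rot'],s['contact_force'])
cv2.imwrite("pics/w3raw.png",w)
cv2.imwrite("pics/w3.png",w)
E
```

```text
11.25 [547.49456591  -5.52180782  62.27751186] [3.14135845e+00 2.20429671e-05 1.64242767e+00] [-1.17231118 -0.39832797 -2.14580353]
```

View pics/w3.png

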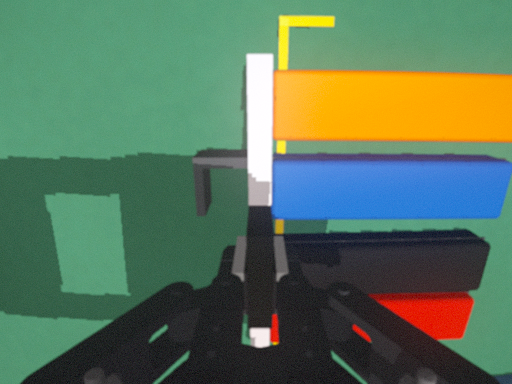

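The wrist picture shows the orange, blue and black ends against the ruler face at x≈273, with the line just beyond at x≈283. I'll measure what is left to go.

```bash
python3 - <<'E'
from h import *
s=r.sense(); w=cv2.imread("pics/w3raw.png")
P=yellow(w,"wrist",s); q=fitline(P)
for _ in range(5):
    k=abs(P[:,0]-q[0]-q[1]*P[:,1])<3.5; q=fitline(P[k])
print("line",q.round(4),k.sum(),np.degrees(np.arctan(-q[1])))
g=cv2.cvtColor(w,cv2.COLOR_BGR2HSV)
# white bar left edge (free) and orange/blue left borders
m=((g[...,1]<60)&(g[...,2]>150))
E=[];F=[]
for v in range(60,150,3):
    u=np.where(m[v,235:290])[0]+235
    if len(u)>10:E.append((u.min()-.5,v));F.append((u.max()+.5,v))
for nm,A in(("back",E),("front",F)):
    X=px2w("wrist",A,30.3+1.5,s); q2=np.polyfit(X[:,1],X[:,0],1); print(nm,np.polyval(q2,-5),np.degrees(np.arctan(-q2[0])))
for n,h0,h1,v0,v1 in(("orange",8,20,80,130),("blue",105,125,166,210)):
    A=[]
    for v in range(v0,v1,4):
        u=np.where((g[v,:,0]>=h0)&(g[v,:,0]<=h1)&(g[v,:,1]>150)&(g[v,:,2]>60))[0]; u=u[u>255]
        if len(u): A.append((u.min()-.5,v))
    X=px2w("wrist",A,24,s); print(n,"end dist to line",np.median((X[:,0]-q[0]-q[1]*X[:,1])))
E
```

```text
line [ 5.590895e+02 -6.720000e-02] 776 3.8437652139529006
back 540.0384411279035 4.219647180475563
front 555.8387250724078 5.90096498973682
orange end dist to line -6.0697379415037185
blue end dist to line -5.706518746115914
```

Request:
{"api": "carry_out", "payload": {
  "delta_pos": [
    [0,0.002,0],
    [0,0.004,0],
    [0,0.0055,0],
    [0,0.006,0],
    [0,0.006,0],
    [0,0.006,0]
  ],
  "rot": [
    [0,0,0],
    [0,0,0],
    [0,0,0],
    [0,0,0],
    [0,0,0],
    [0,0,0]
  ]
}}

```text
clock: 12.05
eef_pos: [553.4, -5.1, 62.3]
tcp_rot: [3.141, 0.0, 1.642]
contact_force: [-2.0, -0.1, -1.4]
opening: 0.127
grasp_force: 81.9
```

Request:
{"api": "carry_out", "payload": {
  "delta_pos": [
    [0,-0.004,0],
    [0,-0.04,0],
    [0,-0.08,-0.05],
    [0,-0.12,-0.1],
    [0,-0.12,-0.1],
    [0,-0.12,-0.1]
  ],
  "rot": [
    [0,0,0],
    [0,0,0],
    [0,0,0],
    [0,0,0],
    [0,0,0],
    [0,0,0]
  ]
}}

```text
clock: 12.8
eef_pos: [434.5, -13.7, 162.7]
tcp_rot: [3.139, 0.0, 1.642]
contact_force: [-0.1, 0.3, -1.4]
opening: 0.128
grasp_force: 81.8
```

```bash
cat > meas.py <<'E'
from h import *
s=r.sense(); w=r.grab_frame("wrist"); a=r.grab_frame("top"); print(s['clock'],s['eef_pos'],s['tcp_rot'])
cv2.imwrite("pics/w4raw.png",w)
P=yellow(w,"wrist",s); q=fitline(P)
for _ in range(5):
    k=abs(P[:,0]-q[0]-q[1]*P[:,1])<3.2; q=fitline(P[k])
print("line",q.round(4),k.sum(),np.degrees(np.arctan(-q[1])))
o=rectify(w,"wrist",(530,590),(-130,130),0,s,3)
cv2.imwrite("pics/w4.png",np.vstack([o,cv2.resize(rectify(a,"top",(530,590),(-130,130),0,None,3),(o.shape[1],o.shape[0]))]))
E
python3 meas.py
```

```text
12.8 [434.49821284 -13.73118039 162.69440684] [3.13892892e+00 2.65127049e-04 1.64230559e+00]
line [ 5.581307e+02 -6.940000e-02] 832 3.9687302444238135
```

View pics/w4.png

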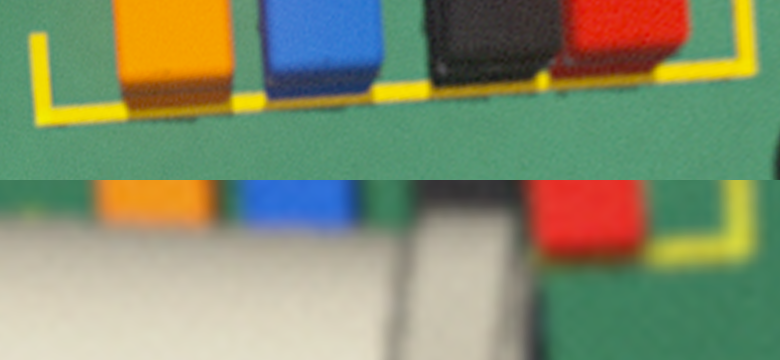

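This rectified wrist view (3 px/mm) shows all four ends on the yellow line, with the line's front part still visible below each end (y≈105–75, left to right). I'll measure the exact edge rows.

```bash
python3 - <<'E'
from h import *
o=cv2.imread("pics/w4.png")[:180]
cv2.imwrite("pics/w4z.png",np.vstack([cv2.resize(o[60:125,20:400],(798,230),interpolation=cv2.INTER_CUBIC),cv2.resize(o[50:115,390:770],(798,230),interpolation=cv2.INTER_CUBIC)]))
g=cv2.cvtColor(o,cv2.COLOR_BGR2HSV)
for c in(80,140,180,220,250,290,330,365,400,445,480,520,543,580,610,640,690):
    col=g[55:130,c-2:c+3].mean(1)
    k=np.where((col[:,0]>17)&(col[:,0]<36)&(col[:,1]>150)&(col[:,2]>70))[0]
    print(c,(k.min()+55,k.max()+55) if len(k) else None, end=' ')
E
```

```text
80 (np.int64(107), np.int64(122)) 140 (np.int64(55), np.int64(118)) 180 (np.int64(55), np.int64(115)) 220 (np.int64(55), np.int64(112)) 250 (np.int64(94), np.int64(110)) 290 (np.int64(101), np.int64(107)) 330 (np.int64(98), np.int64(104)) 365 (np.int64(95), np.int64(102)) 400 (np.int64(84), np.int64(100)) 445 (np.int64(86), np.int64(96)) 480 (np.int64(84), np.int64(94)) 520 (np.int64(80), np.int64(91)) 543 (np.int64(72), np.int64(89)) 580 (np.int64(78), np.int64(86)) 610 (np.int64(76), np.int64(85)) 640 (np.int64(73), np.int64(82)) 690 (np.int64(63), np.int64(79))
```

View pics/w4z.png

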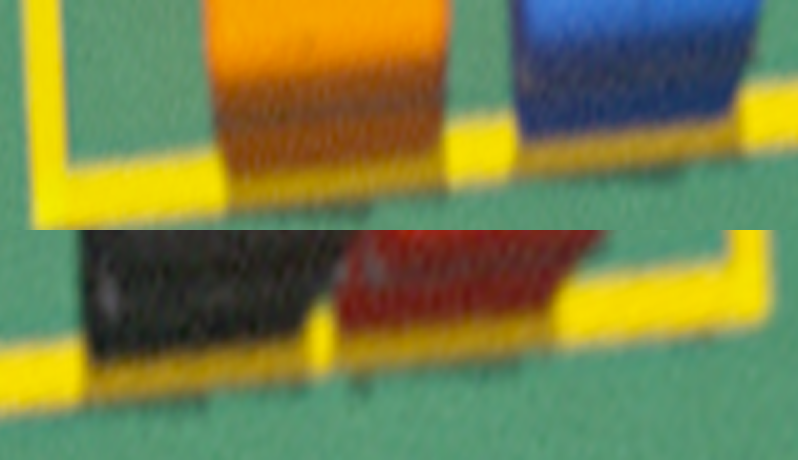

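All four ends sit on the line: 2.2–3.3 mm of the 5 mm line shows in front of each, evenly across each end, so they are within about 1 mm of its middle. The row is good. Next I lay the ruler down at about (400,−175), with its +y end pointing away from the robot.

Request:
{"api": "carry_out", "payload": {
  "delta_pos": [
    [-0.05,-0.015,0],
    [-0.1,-0.03,0],
    [-0.158,-0.046,0],
    [-0.158,-0.046,0],
    [-0.158,-0.046,0],
    [-0.158,-0.046,0],
    [-0.158,-0.046,0],
    [-0.158,-0.046,0]
  ],
  "rot": [
    [0,0,10],
    [0,0,20],
    [0,0,30],
    [0,0,40],
    [0,0,50],
    [0,0,60],
    [0,0,70],
    [0,0,80]
  ]
}}

```text
clock: 13.9
eef_pos: [399.3, -174.6, 160.8]
tcp_rot: [-3.14, 0.002, 0.24]
contact_force: [-0.3, 0.2, -1.5]
opening: 0.127
grasp_force: 81.8
```

Request:
{"api": "carry_out", "payload": {
  "delta_pos": [
    [0,0,0.03],
    [0,0,0.06],
    [0,0,0.085],
    [0,0,0.097],
    [0,0,0.1015],
    [0,0,0.1015],
    [0,0,0.1015]
  ],
  "rot": [
    [0,0,9],
    [0,0,14],
    [0,0,14],
    [0,0,14],
    [0,0,14],
    [0,0,14],
    [0,0,14]
  ]
}}

```text
clock: 14.78
eef_pos: [399.6, -174.8, 61.4]
tcp_rot: [3.141, -0.001, 0.002]
contact_force: [-0.5, -0.4, -1.9]
opening: 0.125
grasp_force: 82.0
```

Request:
{"api": "carry_out", "payload": {
  "delta_pos": [
    [0,0,0.0006],
    [0,0,0.0006]
  ],
  "rot": [
    [0,0,0],
    [0,0,0]
  ]
}}

```text
clock: 15.02
eef_pos: [399.2, -174.7, 60.5]
tcp_rot: [3.141, -0.001, 0.002]
contact_force: [0.2, -0.1, -1.9]
opening: 0.128
grasp_force: 82.0
```

Request:
{"api": "carry_out", "payload": {
  "delta_pos": [
    [0,0,0],
    [0,0,0],
    [0,0,0],
    [0,0,0],
    [0,0,0],
    [0,0,-0.03],
    [0,0,-0.08],
    [0,0,-0.13]
  ],
  "rot": [
    [0,0,0],
    [0,0,0],
    [0,0,0],
    [0,0,0],
    [0,0,0],
    [0,0,0],
    [0,0,0],
    [0,0,0]
  ],
  "claw": 0.06
}}

```text
clock: 16.02
eef_pos: [398.7, -174.4, 191.5]
tcp_rot: [-3.141, 0.001, 0.002]
contact_force: [1.0, -0.1, -0.4]
opening: 0.698
grasp_force: 0.0
```

```bash
python3 - <<'E'
from h import *
s=r.sense(); w=r.grab_frame("wrist"); print(s['clock'],s['eef_pos'],s['tcp_rot'],s['opening'])
cv2.imwrite("pics/w5.png",w)
g=cv2.cvtColor(w,cv2.COLOR_BGR2HSV)
m=((g[...,1]<45)&(g[...,2]>150)).astype(np.uint8)
n,l,st,c=cv2.connectedComponentsWithStats(m)
for i in range(1,n):
  if st[i,4]>250:
    p=np.argwhere(l==i)[:,::-1]; b=cv2.boxPoints(cv2.minAreaRect(p.astype(np.float32)))
    print(st[i],px2w("wrist",b,30,s)[:,:2].round(1).tolist())
E
```

```text
16.025 [ 398.72333809 -174.43224185  191.4526127 ] [-3.14128938e+00  6.96884233e-04  1.78846439e-03] 0.6983548682352976
[ 253   71   15   85 1272] [[499.2, -168.6], [499.2, -181.1], [423.3, -181.7], [423.3, -168.2]]
[ 385  162   24   95 1774] [[311.4, -310.6], [417.8, -301.5], [416.7, -321.3], [309.6, -332.8]]
[254 220  12  50 532] [[354.6, -168.8], [354.6, -180.2], [295.1, -180.7], [295.0, -168.4]]
[378 346  16  25 298] [[137.8, -330.7], [180.1, -324.2], [179.5, -343.6], [137.1, -351.0]]
[112 367  48  17 683] [[141.1, 20.1], [143.6, -43.3], [113.6, -39.4], [110.6, 26.0]]
```

View pics/w5.png

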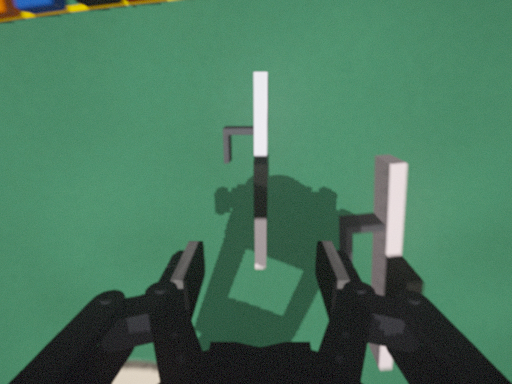

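Released. The ruler stands on its edge, +y end at (260,72) in the picture → (499,−175), with its hook on the left. Next I approach the plain end with the tool tilted 45°.

Request:
{"api": "carry_out", "payload": {
  "delta_pos": [
    [0.03,0,0.0],
    [0.06,0,0.02],
    [0.09,0,0.045],
    [0.12,0,0.075],
    [0.142,0,0.1065],
    [0.142,0,0.1065],
    [0.142,0,0.1065],
    [0.142,0,0.1065]
  ],
  "rot": [
    [0,-9,0],
    [0,-18,0],
    [0,-27,0],
    [0,-36,0],
    [0,-45,0],
    [0,-45,0],
    [0,-45,0],
    [0,-45,0]
  ]
}}

```text
clock: 17.08
eef_pos: [541.7, -174.9, 87.4]
tcp_rot: [3.14, 0.779, 0.0]
contact_force: [0.3, -0.2, 0.2]
opening: 0.7
grasp_force: 0.0
```

Request:
{"api": "carry_out", "payload": {
  "delta_pos": [
    [0,0.0003,0.03],
    [0,0.0003,0.055],
    [0,0.0003,0.07],
    [0,0.0003,0.08],
    [0,0.0003,0.08],
    [0,0.0003,0.08]
  ],
  "rot": [
    [0,0,0],
    [0,0,0],
    [0,0,0],
    [0,0,0],
    [0,0,0],
    [0,0,0]
  ]
}}

```text
clock: 17.82
eef_pos: [485.3, -174.9, 27.7]
tcp_rot: [3.141, 0.784, 0.002]
contact_force: [0.2, -0.5, 0.4]
opening: 0.7
grasp_force: 0.0
```

Request:
{"api": "carry_out", "payload": {
  "delta_pos": [
    [0,0,0],
    [0,0,0],
    [0,0,0],
    [0,0,0],
    [0,0,0],
    [0,0,0]
  ],
  "rot": [
    [0,0,0],
    [0,0,0],
    [0,0,0],
    [0,0,0],
    [0,0,0],
    [0,0,0]
  ],
  "claw": 0.0,
  "grip_force": 110
}}

```text
clock: 18.58
eef_pos: [484.8, -174.7, 27.3]
tcp_rot: [3.142, 0.785, 0.002]
contact_force: [3.4, 0.4, 2.6]
opening: 0.123
grasp_force: 107.3
```

Held. Now I lift, move left and swing the bar upright.

Request:
{"api": "carry_out", "payload": {
  "delta_pos": [
    [-0.03,0,-0.03],
    [-0.07,0,-0.07],
    [-0.11,0,-0.11],
    [-0.15,0,-0.15],
    [-0.166,-0.05,-0.166],
    [-0.166,-0.1,-0.166],
    [-0.166,-0.15,-0.166],
    [-0.166,-0.2,-0.166]
  ],
  "rot": [
    [0,0,0],
    [0,0,0],
    [0,0,0],
    [0,0,0],
    [0,10,0],
    [0,20,0],
    [0,30,0],
    [0,40,0]
  ]
}}

```text
clock: 19.58
eef_pos: [484.0, 26.6, 262.1]
tcp_rot: [-3.141, 0.081, 0.001]
contact_force: [0.2, -0.0, -2.2]
opening: 0.12
grasp_force: 107.4
```

Request:
{"api": "carry_out", "payload": {
  "delta_pos": [
    [0.02,-0.025,-0.002],
    [0.04,-0.05,-0.004],
    [0.06,-0.075,-0.006],
    [0.08,-0.1,-0.007],
    [0.09,-0.125,-0.008],
    [0.09,-0.125,-0.008],
    [0.09,-0.125,-0.008],
    [0.09,-0.125,-0.008]
  ],
  "rot": [
    [0,10,0],
    [0,20,0],
    [0,30,0],
    [0,40,0],
    [0,50,0],
    [0,50,0],
    [0,50,0],
    [0,50,0]
  ]
}}

```text
clock: 20.58
eef_pos: [573.7, 149.6, 264.4]
tcp_rot: [3.139, -0.776, 0.008]
contact_force: [1.3, -0.2, -0.5]
opening: 0.126
grasp_force: 107.8
```

```bash
python3 - <<'E'
from h import *
s=r.sense(); w=r.grab_frame("wrist"); print(s['clock'],s['eef_pos'],s['tcp_rot'],s['qpos'])
a=r.grab_frame("top"); b=r.grab_frame("side")
cv2.imwrite("pics/w6raw.png",w);cv2.imwrite("pics/t6raw.png",a)
cv2.imwrite("pics/w6.png",np.hstack([cv2.resize(w,(440,330)),cv2.resize(b[40:240,170:390],(360,330))]))
E
```

```text
20.575 [573.73608252 149.60961689 264.35618255] [ 3.13875544 -0.77631275  0.00764168] [ 0.39691397  0.083539    2.20476723 -1.17542546  0.29525156  3.01520488]
```

View pics/w6.png

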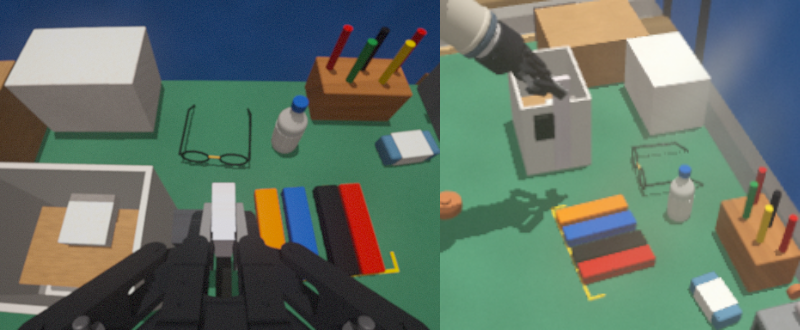

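The wrist picture (left) shows the ruler end at (222,190) and the bin's right rim from (160,167) towards (137,240); the side view shows the bar about to hang. Joint 6 (3.015) and joint 4 (−1.18) are near their limits. I'll tip the tool a few degrees more downward and move out in x to free them. First I locate the rim.

```bash
python3 - <<'E'
from h import *
s=r.sense(); w=cv2.imread("pics/w6raw.png"); a=cv2.imread("pics/t6raw.png")
o=rectify(w,"wrist",(500,680),(190,260),170,s,4); p=rectify(a,"top",(500,680),(190,260),170,None,4)
cv2.imwrite("pics/rim.png",cv2.resize(np.hstack([o,p]),None,fx=.8,fy=.8)); print(o.shape)
for nm,im in(("wrist",o),("top",p)):
    g=cv2.cvtColor(im,cv2.COLOR_BGR2GRAY).astype(int)
    for x in(650,630,610,590,570,550):
        row=g[int((680-x)*4)]; k=np.where(row>190)[0]
        print(nm,x,(260-k.min()/4,260-k.max()/4,len(k)/4) if len(k) else row[::40])
E
```

```text
(720, 280, 3)
wrist 650 (np.float64(229.25), np.float64(224.25), 5.25)
wrist 630 (np.float64(229.75), np.float64(224.5), 5.5)
wrist 610 (np.float64(260.0), np.float64(225.25), 7.5)
wrist 590 (np.float64(260.0), np.float64(225.5), 7.0)
wrist 570 [148 147  66  43  44  39  44]
wrist 550 [40 46 42 32 45 42 38]
top 650 (np.float64(232.0), np.float64(225.75), 6.5)
top 630 (np.float64(232.25), np.float64(190.25), 8.75)
top 610 (np.float64(234.0), np.float64(190.25), 11.0)
top 590 [109 134  74  34  27  36  24]
top 570 [31 59 33 54 38 32 36]
top 550 [56 36 37 37 37 34 34]
```

View pics/rim.png

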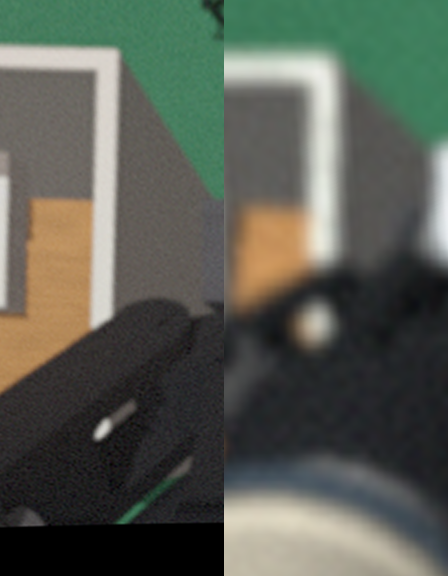

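The rim's right wall centre is at y≈228 with outer far corner x≈665, and the wall is nearly along x. The target is TCP y≈209.5, x≈610. I move there above the rim.

Request:
{"api": "carry_out", "payload": {
  "delta_pos": [
    [0.012,0,0.012],
    [0.0255,0,0.0255],
    [0.0255,-0.02,0.0255],
    [0.0255,-0.04,0.0255],
    [0.0255,-0.06,0.0255],
    [0.0255,-0.06,0.0255],
    [0.0255,-0.06,0.0255],
    [0.0255,-0.06,0.0255]
  ],
  "rot": [
    [0,-4,0],
    [0,-8,0],
    [0,-8,0],
    [0,-8,0],
    [0,-8,0],
    [0,-8,0],
    [0,-8,0],
    [0,-8,0]
  ]
}}

```text
clock: 21.72
eef_pos: [610.8, 208.8, 265.5]
tcp_rot: [-3.141, -0.638, 0.001]
contact_force: [-0.1, -0.4, -0.7]
opening: 0.123
grasp_force: 107.9
```

```bash
python3 - <<'E'
from h import *
s=r.sense(); print(s['clock'],s['eef_pos'],s['tcp_rot'],s['qpos'])
R=Ro.from_euler('xyz',s['tcp_rot']).as_matrix(); print(R.round(3))
E
```

```text
21.725 [610.78256262 208.79640604 265.4683723 ] [-3.14067884e+00 -6.38493853e-01  1.11223531e-03] [ 0.45584568  0.17668901  2.00830725 -0.64418566  0.4495053   2.53955963]
[[ 0.803  0.002  0.596]
 [ 0.001 -1.     0.002]
 [ 0.596 -0.001 -0.803]]
```

Request:
{"api": "carry_out", "payload": {
  "delta_pos": [
    [-0.006,0,0.008],
    [-0.012,0,0.016],
    [-0.018,0,0.024],
    [-0.0238,0,0.032],
    [-0.0238,0,0.032],
    [-0.0238,0,0.032],
    [-0.0238,0,0.032]
  ],
  "rot": [
    [0,0,0],
    [0,0,0],
    [0,0,0],
    [0,0,0],
    [0,1.5,0],
    [0,3,0],
    [0,3,0]
  ]
}}

```text
clock: 22.6
eef_pos: [610.1, 209.5, 224.4]
tcp_rot: [3.141, -0.69, 0.005]
contact_force: [0.1, -0.2, -1.4]
opening: 0.121
grasp_force: 107.9
```

```bash
python3 - <<'E'
from h import *
s=r.sense(); print(s['clock'],s['eef_pos'],s['tcp_rot'],s['qpos'],s['contact_force'])
b=r.grab_frame("side"); cv2.imwrite("pics/s7.png",cv2.resize(b[50:160,190:310],(720,600),interpolation=cv2.INTER_CUBIC))
E
```

```text
22.6 [610.12309252 209.45952373 224.36249441] [ 3.14066106 -0.68958387  0.00473154] [ 0.46974234  0.23649688  2.07526587 -0.9952014   0.34807979  2.90682638] [ 0.09942631 -0.1863069  -1.3873354 ]
```

View pics/s7.png

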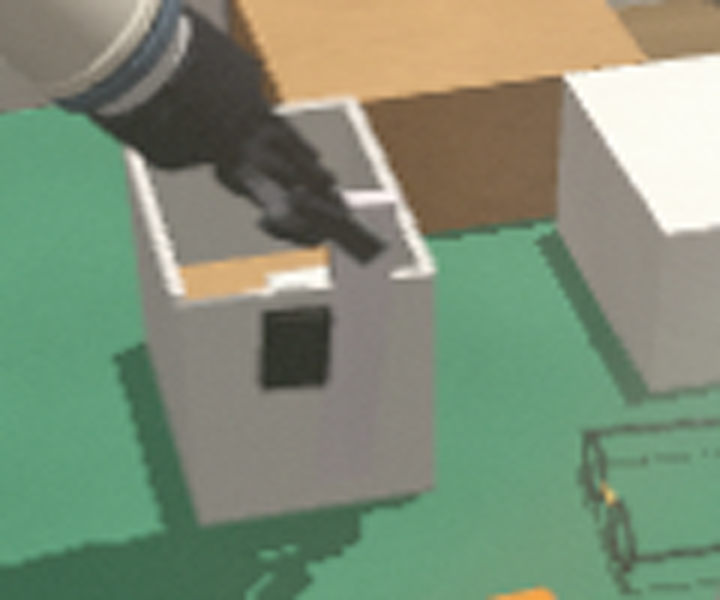

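The side view shows the bar outside the wall (x≈360) with the hook's lip inside the rim. I lower it onto the rim.

Request:
{"api": "carry_out", "payload": {
  "delta_pos": [
    [-0.0025,0,0.003],
    [-0.005,0,0.006],
    [-0.006,0,0.0073],
    [-0.0067,0,0.008],
    [-0.0067,0,0.008],
    [-0.0067,0,0.008]
  ],
  "rot": [
    [0,-0.5,0],
    [0,-1,0],
    [0,-1,0],
    [0,-1,0],
    [0,-1,0],
    [0,-1,0]
  ]
}}

```text
clock: 23.4
eef_pos: [610.8, 209.7, 215.3]
tcp_rot: [-3.141, -0.674, 0.004]
contact_force: [-0.5, 0.5, -1.6]
opening: 0.123
grasp_force: 107.9
```

Request:
{"api": "carry_out", "payload": {
  "delta_pos": [
    [-0.0006,0,0.0008],
    [-0.0012,0,0.0016],
    [-0.0012,0,0.0016],
    [-0.0012,0,0.0016]
  ],
  "rot": [
    [0,0,0],
    [0,0,0],
    [0,0,0],
    [0,0,0]
  ]
}}

```text
clock: 23.9
eef_pos: [611.1, 209.7, 213.7]
tcp_rot: [-3.141, -0.675, 0.003]
contact_force: [-2.3, -0.1, 4.9]
opening: 0.119
grasp_force: 109.1
```

Contact (Fz rose to +4.9 N). I release it gently.

Request:
{"api": "carry_out", "payload": {
  "delta_pos": [
    [0,0,0],
    [0,0,0],
    [0,0,0],
    [0,0,0],
    [0,0,0],
    [0,0,0],
    [0,0,0],
    [0,0,0]
  ],
  "rot": [
    [0,0,0],
    [0,0,0],
    [0,0,0],
    [0,0,0],
    [0,0,0],
    [0,0,0],
    [0,0,0],
    [0,0,0]
  ],
  "claw": 0.03,
  "grip_force": 20
}}

```text
clock: 24.9
eef_pos: [610.8, 209.6, 213.2]
tcp_rot: [-3.141, -0.674, 0.004]
contact_force: [0.0, 0.2, -0.4]
opening: 0.35
grasp_force: 0.0
```

Request:
{"api": "carry_out", "payload": {
  "delta_pos": [
    [0,0,0],
    [0,0,0],
    [0,0,0],
    [0,0,-0.02],
    [0,0,-0.05],
    [0,0,-0.09],
    [0,0,-0.13],
    [0,0,-0.15]
  ],
  "rot": [
    [0,0,0],
    [0,0,0],
    [0,0,0],
    [0,0,0],
    [0,0,0],
    [0,0,0],
    [0,0,0],
    [0,0,0]
  ],
  "claw": 0.05
}}

```text
clock: 25.9
eef_pos: [516.5, 209.5, 332.4]
tcp_rot: [-3.14, -0.676, 0.003]
contact_force: [0.1, 1.3, -0.2]
opening: 0.586
grasp_force: 0.0
```

```bash
python3 - <<'E'
from h import *
s=r.sense(); print(s['clock'],s['eef_pos'],s['contact_force'],s['opening'])
b=r.grab_frame("side"); w=r.grab_frame("wrist"); cv2.imwrite("pics/s8.png",np.hstack([cv2.resize(b[60:210,200:320],(400,500),interpolation=cv2.INTER_CUBIC),cv2.resize(w,(400,300)).copy() if 0 else cv2.copyMakeBorder(cv2.resize(w,(400,300)),0,200,0,0,cv2.BORDER_CONSTANT)]))
E
```

```text
25.9 [516.53927895 209.49966142 332.35347088] [ 0.08326082  1.29566186 -0.22331304] 0.5863649378895984
```

View pics/s8.png

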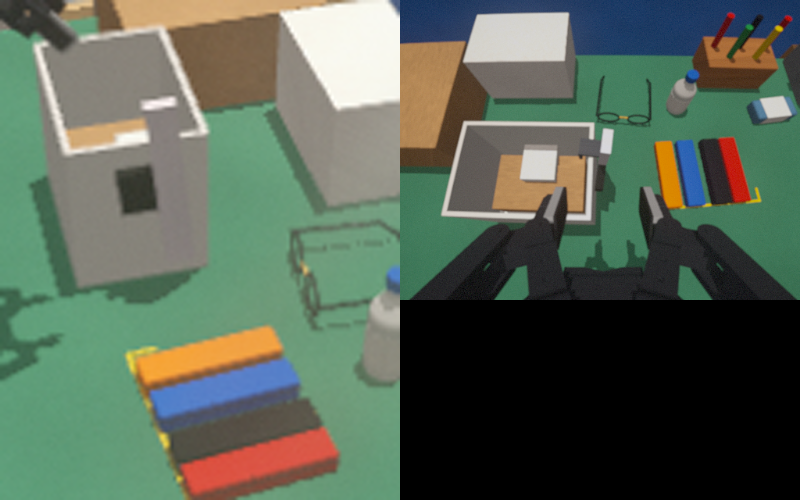

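The ruler hangs on the rim at about (165,105) in the side view, bar outside, and the gripper is clear. The row is unchanged.

```bash
python3 -c "
from rig import r
print(r.sign_off())"
```

```text
the job is handed in; nothing more can be done
None
```

The job is handed in: the four case ends stand on the yellow line within about 1 mm, and the smaller straightedge was laid down clear of the line, taken again and now hangs by its hook over the bin's right rim, bar outside (I viewed 13 pictures, over the limit of 10).

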